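# Load the bearing block into the cam-clamp inspection fixture

### The arm

A 6-joint arm with a two-finger parallel gripper is mounted at the origin on a cart in front of the work surface, level with it; the furniture and walls round the work are solid. World frame = base frame: x ahead of the robot, y to its left, z up, the work surface at z = 0. Lengths are in mm, angles in rad, forces in N, time in s.
With the tool pointing down it reaches from about 350 to 975 mm from the base axis. Payload 7.1 kg.
Tool frame: the origin (TCP) lies on the front face of the gripper's body, between the roots of the fingers; the fingertips stand 80 mm ahead of it and the grasp point (between the pads) lies 61 mm ahead of it (env.tips_ahead is the distance from the TCP to the fingertips, in mm); z points along the fingers, y is the direction in which the jaws open and shut (so a half turn about z gives the same grasp; the last joint's range is limited). The gripper opens to 88 mm and grips with 3 to 60 N. Pads are 20 mm wide; open, the fingers measure 115 mm over their backs; the gripper's body (75 mm by 178 mm) begins 61 mm behind the grasp point.
Start: joints at [1.144, 0.423, 1.63, -0, 1.089, -0.019], TCP at [247.837, 573.744, 302.675] pointing down, gripper open.
Joint ranges: [-3, 3], [-0.9, 2.11], [0.09, 2.58], [-1.31, 4.45], [0.11, 2.69], [-2.54, 2.54]. Speed limits (rad/s): [2.39, 2.39, 3.01, 3.14, 3.14, 3.14].

### API

Orientations are given as a unit quaternion [x, y, z, w].
In Python, from station import env, set_gripper, viewer, workorder gives the robot as it stands. Calls block until the motion is done:
- env.reach(position, orientation): joint-space move of the TCP to a pose.
- env.move_l(position, rot=None, rate=150, f_stop=None): straight line of the TCP; rot=None keeps the orientation; rate is the mean speed in mm/s. With f_stop (N) it stops when the force on the tool has changed by that much, and returns True; else False.
- env.move_joints(angles): joint-space move.
- set_gripper(opening): finger opening in mm; the grip force is fixed at half the most; returns when the fingers have stopped.
- env.hold(seconds).
- env.ik(position, orientation): joint angles nearest the present ones, or None.
- env.read_state(): the state.
- viewer.camera(name): name is "scene" or "top" or "wrist"; returns the picture (480x640x3 uint8, blue, green, red); there is no depth.
- viewer.camera_params(name): a dict with "fx", "fy", "cx", "cy" (pixels), "pose" (4x4, takes a point from camera to world coordinates); the wrist camera has in their place "tool_from_camera" (4x4, takes a point from camera to tool coordinates, whose origin is the TCP and whose axes are the flange's). Camera axes: x right, y up, looking along -z (the intrinsics and any distortion apply to the point x, -y, -z); pixel columns grow to the right and rows downward; lengths in mm; the calibration is good to about 2 mm. A picture is of the moment at which its call begins: read the wrist's pose just before it. camera_params takes no time and is no camera call.
A pose or a line that the arm cannot do raises env.IKError and nothing moves.
- workorder.sign_off(): hands the job in, once; it reports no verdict.
The state is a dict: "time_s": time; "qpos": joint angles; "dq": joint speeds; "tau": joint torques, N m; "tool_pos": TCP position; "orientation": TCP orientation; "force": force on the tool from outside, world axes, zero at the start; "wrist_torque": the same for the moment, N m; "width": finger opening in mm.
Only numpy, scipy, OpenCV 4.12 (cv2) and the standard library are available. Lean on these libraries where they do the work, as an engineer would, in place of code of your own. Each camera call takes 0.05 s, during which the arm holds its last target.

### The job

Load the aluminium bearing block into the inspection fixture by pushing only, never lifting it: push it square against the long rear fence, slide it along the fence through the gap beside the open cam until it is home against the end stop, and only then push the red-balled cam lever round until it is fully closed, so that the block is clamped against the fence. Leave the steel bush, ring gauge, plug gauge and fork end where they are, and finish clear of everything.

Things in the scene. Friction and masses are not known exactly. Their poses are not given: they have to be found in the camera images.
- fixture: Inspection fixture, fixed on the desk: a dark steel base plate, its top 12 mm above this origin (which lies on the desk), x -100 to +85 mm, y -185 to +155 mm in its own axes, with a rear fence, an end stop and a cam clamp. The loading bay is the free part of the base on the -y side of the cam; from there the block goes to +y along the fence into the nest.
- fence (a point): Point on the flat face of the rear fence at the base top (fixture x = +55, y = 0 mm); axes as the fixture. The fence is a ground steel bar along the fixture's y, from y = -180 to +120 mm; the face looks to -x. 18 mm high above the base, screw heads 22 mm.
- end_stop (a point): Centre of the end stop's button face, 10 mm above the base (fixture x = +30, y = +90 mm); axes as the fixture; the face looks to -y. The stop is a steel block 26 mm wide, 20 mm high above the base (screw head 24 mm).
- nest (a point): Point on the base top under the centre of the block when the block is home against fence and end stop (fixture x = +30, y = +50 mm); its axes are those of the fixture.
- bearing_block: Loose aluminium bearing block, 50 mm (its x) by 80 mm (its y) by 20 mm high, about 0.2 kg, with a 26 mm centre bore and two smaller bores; a plain box outside. Origin at the centre of its underside. It starts on the base in the loading bay, 80 mm side roughly along the fence but skewed by up to 0.4 rad.
- cam_lever (a joint): Cam lever angle, rad: 0 fully open, 1.745 fully closed (hard limit); grows counter-clockwise seen from above and stays where left (friction about 0.6 N at the ball; clamping adds a few N in the last 0.35 rad). It starts at 0 to 0.3, leaving 54 to 56 mm between cam and fence. Closed, the cam presses on the middle of the block's near long face.
- cam_pivot (a point): Pivot of the cam lever, at the base top (fixture x = -16, y = +50 mm); vertical axis. The cam is a 32 mm disc, its centre 5 mm off the pivot, its top with the hub and screw 30 mm above the base.
- lever_ball (a point): Centre of the red ball, 22 mm across, at the lever's end, 75 mm from the pivot and 41 mm above the base. In fixture axes the lever points at angle 1.66 rad from +x (about +y) fully open and 3.40 rad (about -x) closed. A slender steel arm rises from the hub to the ball. Fingertips 30 mm above the base reach the ball and clear all else but the hub's top.
- steel_bush: Plain steel bush, 22 mm across, 18 mm high, standing on the base behind the end stop; not to be disturbed. Origin at the centre of its underside.
- ring_gauge: Steel ring gauge, 49 mm across, 15 mm high, lying on the base at its front left, beside and below the lever's path; not to be disturbed. Origin at the centre of its underside.
- plug_gauge: Plug gauge, 99 mm long (its y), 12 mm high, lying on the desk in front of the base; not to be disturbed. Origin under its middle.
- clevis: Dark fork end, 14 x 22 x 30 mm high, standing on the desk off the -y end of the base; not to be disturbed. Origin at the centre of its underside.
There are look-alikes about, which are no part of the job. Of the things shaped like the bearing_block, the aluminium one is meant.

How it is judged:
By the outcome, as a careful person would: the job done as asked, in the order asked, and still so for the second after the job is handed in, with the robot touching nothing.
It also fails if it takes over 58 s, if anything falls off the work surface, if the arm or the gripper's body presses on something with over 40 N, if the wrist force passes 120 N, or if a joint passes its speed limit or range.

## Working session

There is one attempt and no reset: what is moved stays moved. The work goes in short steps, each a Python script; the robot and the scene stay as the last script left them, time stands still between calls to the robot, and variables do not carry over. Pictures are saved under pics/ and viewed, and the job is handed in when it is done.

```bash
ls; mkdir -p pics; python3 - <<'E'
from station import env, set_gripper, viewer, workorder
import cv2
for n in ["scene","top","wrist"]:
    s=env.read_state()
    im=viewer.camera(n); cv2.imwrite(f"pics/{n}0.png",im)
    p=viewer.camera_params(n); print(n,p)
print(s)
E
```

```text
pics
scene {'fx': 509.702213155416, 'fy': 509.702213155416, 'cx': 319.7773278098367, 'cy': 242.17263544377408, 'pose': array([[-5.25922242e-01,  4.92786785e-01, -6.93229385e-01,
        -6.26936147e+01],
       [-8.50527891e-01, -3.07437898e-01,  4.26713305e-01,
         3.82529662e+02],
       [-2.84630711e-03,  8.14028945e-01,  5.80817333e-01,
         5.58547845e+02],
       [ 0.00000000e+00,  0.00000000e+00,  0.00000000e+00,
         1.00000000e+00]])}
top {'fx': 595.2365362587678, 'fy': 595.2365362587678, 'cx': 322.4160770407132, 'cy': 240.71763364062397, 'pose': array([[-2.69291940e-02,  9.97311167e-01, -6.81561066e-02,
         4.72474498e+02],
       [-9.99568320e-01, -2.60634653e-02,  1.35598150e-02,
         3.76568551e+01],
       [ 1.17469706e-02,  6.84918399e-02,  9.97582516e-01,
         1.22660679e+03],
       [ 0.00000000e+00,  0.00000000e+00,  0.00000000e+00,
         1.00000000e+00]])}
wrist {'fx': 398.695375131326, 'fy': 398.695375131326, 'cx': 326.11757695115637, 'cy': 235.44325518326238, 'tool_from_camera': array([[ 4.48955351e-04,  9.57939403e-01,  2.86970204e-0
[... 276 characters left out ...]
0e+00]])}
{'time_s': 0.1, 'qpos': array([ 1.14396325e+00,  4.23779465e-01,  1.63061919e+00,  2.27842610e-05,
        1.08861989e+00, -1.90032026e-02]), 'dq': array([ 6.01582911e-04, -3.18182535e-03, -1.42262344e-03,  1.98419114e-04,
        7.19791905e-05, -1.57859499e-03]), 'tau': array([-1.77430582e-03, -5.45608699e+01, -2.74325305e+01,  6.43800432e-02,
        1.87327695e-02, -6.25322309e-05]), 'tool_pos': array([247.69329518, 573.38384475, 301.96775942]), 'orientation': array([ 2.02509827e-01,  9.79279971e-01, -6.93074942e-04, -1.67455541e-04]), 'force': array([0.03430864, 0.32500902, 0.21126179]), 'wrist_torque': array([-0.05390247,  0.01833365, -0.0180677 ]), 'width': 87.6045115238803}
```

View pics/top0.png

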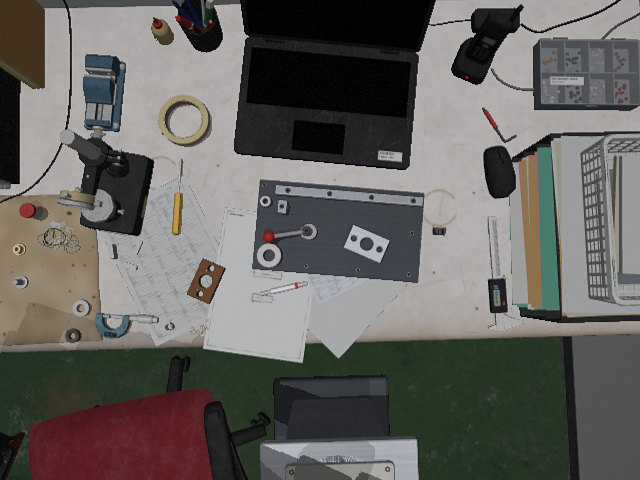

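View pics/scene0.png

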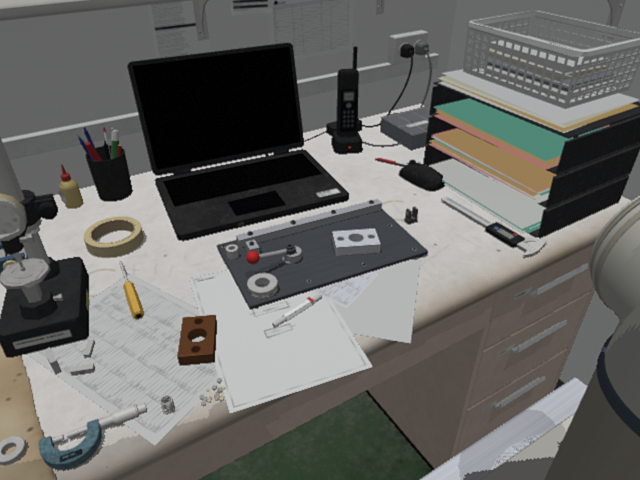

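View pics/wrist0.png

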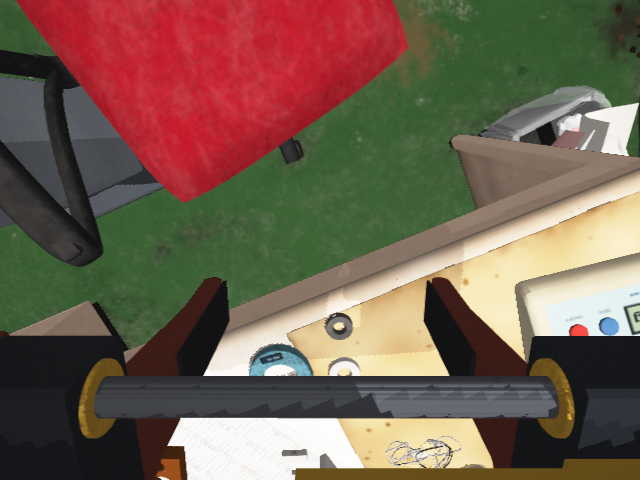

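```bash
python3 - <<'E'
import cv2
im=cv2.imread("pics/top0.png"); c=im[170:290,240:440]; cv2.imwrite("pics/topc.png",cv2.resize(c,None,fx=4,fy=4,interpolation=cv2.INTER_CUBIC))
im=cv2.imread("pics/scene0.png"); c=im[190:340,210:430]; cv2.imwrite("pics/scenec.png",cv2.resize(c,None,fx=3.6,fy=3.6,interpolation=cv2.INTER_CUBIC))
E
```

```text
(no output)
```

View pics/topc.png

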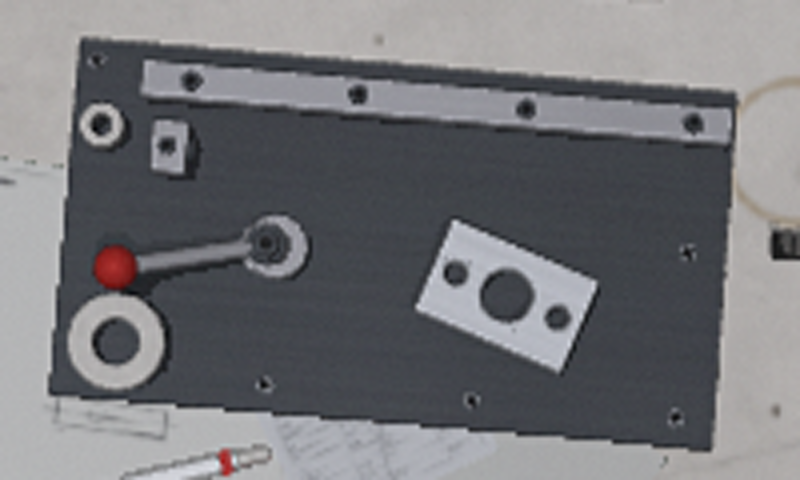

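View pics/scenec.png

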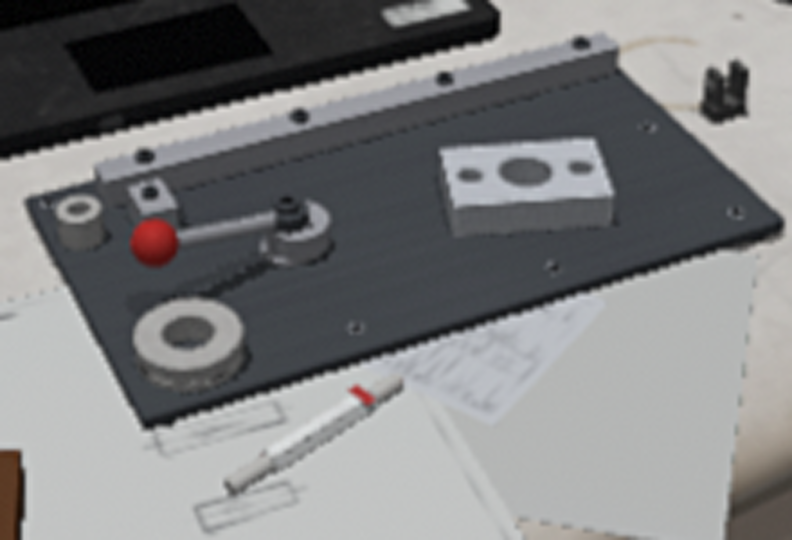

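```bash
cat > h.py <<'E'
import numpy as np
from scipy.optimize import least_squares
from station import env, set_gripper, viewer, workorder
P={n:viewer.camera_params(n) for n in ("top","scene","wrist")}
def ray(n,px,T=None):
    p=P[n]; T=p["pose"] if T is None else T
    d=np.array([(px[0]-p["cx"])/p["fx"],-(px[1]-p["cy"])/p["fy"],-1.])
    return T[:3,3],T[:3,:3]@d
def atz(n,px,z,T=None):
    o,d=ray(n,px,T); return o+d*(z-o[2])/d[2]
def proj(n,X,T=None):
    p=P[n]; T=p["pose"] if T is None else T
    c=(np.asarray(X)-T[:3,3])@T[:3,:3]
    return np.array([p["cx"]+p["fx"]*c[...,0]/-c[...,2], p["cy"]-p["fy"]*c[...,1]/-c[...,2]]).T
def tri(obs):
    A=np.zeros((3,3));b=np.zeros(3)
    for n,px,T in obs:
        o,d=ray(n,px,T); d=d/np.linalg.norm(d); M=np.eye(3)-np.outer(d,d); A+=M;b+=M@o
    return np.linalg.solve(A,b)
def fit(pts,loc):
    pts=np.array(pts)[:,:2];loc=np.array(loc,float)
    f=lambda q:(loc@np.array([[np.cos(q[2]),np.sin(q[2])],[-np.sin(q[2]),np.cos(q[2])]])+q[:2]-pts).ravel()
    r=least_squares(f,[*pts.mean(0),0.]); return r.x,f(r.x).reshape(-1,2)
tc=lambda u,v:((u+.5)/4-.5+240,(v+.5)/4-.5+170)
sc=lambda u,v:((u+.5)/3.6-.5+210,(v+.5)/3.6-.5+190)
E
cat > m.py <<'E'
from h import *
np.set_printoptions(precision=3,suppress=True)
plate=[tc(82,38),tc(737,93),tc(712,450),tc(50,393)]
q,r=fit([atz("top",p,12) for p in plate],[(85,155),(85,-185),(-100,-185),(-100,155)]);print("fix",q,r)
b=[(455,219),(598,283),(560,373),(416,307)]
sb=[(440,147),(600,139),(613,193),(450,209)]
for z in (32,):
  qb,rb=fit([atz("top",tc(*p),z) for p in b],[(25,40),(25,-40),(-25,-40),(-25,40)]);print("block",qb,rb)
  qb,rb=fit([atz("scene",sc(*p),z) for p in sb],[(25,40),(25,-40),(-25,-40),(-25,40)]);print("block",qb,rb)
print("tri block",[tri([("top",tc(*x),None),("scene",sc(*y),None)]) for x,y in zip(b,sb)])
print("ball",tri([("top",tc(115,267),None),("scene",sc(154,242),None)]), atz("top",tc(115,267),53))
print("ring",atz("top",tc(117,341),27),atz("scene",sc(189,332),27))
print("bush",atz("top",tc(101,125),30))
sp=[sc(28,200),sc(782,219),sc(148,420)]
print("scene plate",fit([atz("scene",p,12) for p in sp],[(85,155),(-100,-185),(-100,155)]))
E
python3 m.py
```

```text
fix [585.141   1.662  -0.11 ] [[ 0.916  0.49 ]
 [ 0.439 -1.014]
 [-0.402 -0.482]
 [-0.954  1.006]]
block [546.205 -67.011  -0.449] [[ 0.604  0.066]
 [ 0.092 -0.946]
 [-0.167  0.084]
 [-0.529  0.797]]
block [544.5   -67.386  -0.449] [[-1.101  0.405]
 [ 1.504  1.99 ]
 [-1.941  0.46 ]
 [ 1.537 -2.855]]
tri block [array([585.293, -42.127,  32.295]), array([ 549.963, -114.841,   31.459]), array([506.312, -92.461,  32.353]), array([541.982, -20.824,  28.189])]
ball [563.718 127.59   53.466] [564.041 128.192  53.   ]
ring [528.67  129.966  27.   ] [527.013 129.424  27.   ]
bush [637.997 135.543  30.   ]
scene plate (array([582.508,   1.322,  -0.102]), array([[ 2.05 ,  1.668],
       [-1.353, -3.233],
       [-0.696,  1.566]]))
```

```bash
cat >> h.py <<'E'
from scipy.spatial.transform import Rotation as R
FX=np.array([584.6,1.6,-0.107])
def F(x,y,z=0,fx=None):
    f=FX if fx is None else fx
    c,s=np.cos(f[2]),np.sin(f[2]); return np.array([f[0]+c*x-s*y,f[1]+s*x+c*y,12+z])
def Q(yaw):  # fixture-relative yaw, tool down; yaw 0: tool x=-fixture x, tool y = fixture y
    return (R.from_euler('z',FX[2]+yaw)*R.from_quat([0,1,0,0])).as_quat()
def T(x,y,tip): # TCP so that the tips' centre is at fixture x,y, tip mm above base
    return F(x,y,tip+env.tips_ahead)
def wT(s):
    M=np.eye(4);M[:3,:3]=R.from_quat(s["orientation"]).as_matrix();M[:3,3]=s["tool_pos"]; return M@P["wrist"]["tool_from_camera"]
E
python3 - <<'E'
from h import *
import cv2
t=env.read_state()["time_s"]
print(env.tips_ahead)
p=T(-40,-40,0);p[2]=290
env.reach(p,Q(0))
s=env.read_state(); im=viewer.camera("wrist"); cv2.imwrite("pics/w1.png",im)
print(s["time_s"]-t,s["tool_pos"],p,s["orientation"]); np.save("w1.npy",wT(s))
E
```

```text
80.0
2.4 [540.69258711 -33.27889662 290.00957281] [540.5569239  -33.89940066 290.        ] [5.31191025e-02 9.98588180e-01 6.57004768e-05 5.53990869e-05]
```

View pics/w1.png

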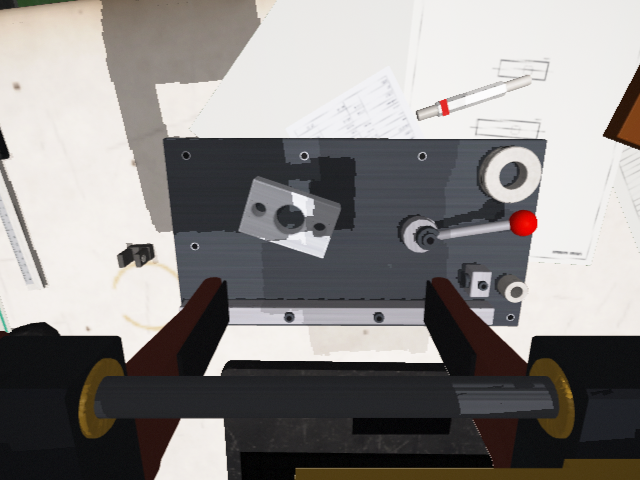

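```bash
python3 - <<'E'
import cv2
im=cv2.imread("pics/w1.png")
for i,(a,b) in enumerate([(155,355),(365,565)]):
    cv2.imwrite(f"pics/w1c{i}.png",cv2.resize(im[130:330,a:b],None,fx=3,fy=3,interpolation=cv2.INTER_CUBIC))
E
```

```text
(no output)
```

View pics/w1c0.png

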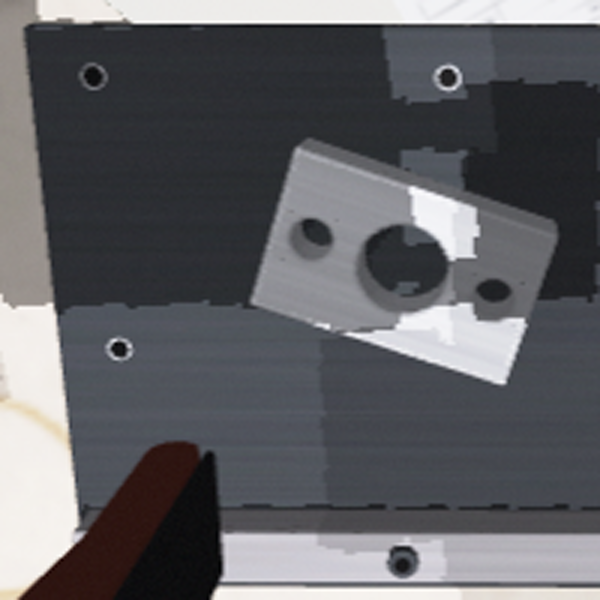

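View pics/w1c1.png

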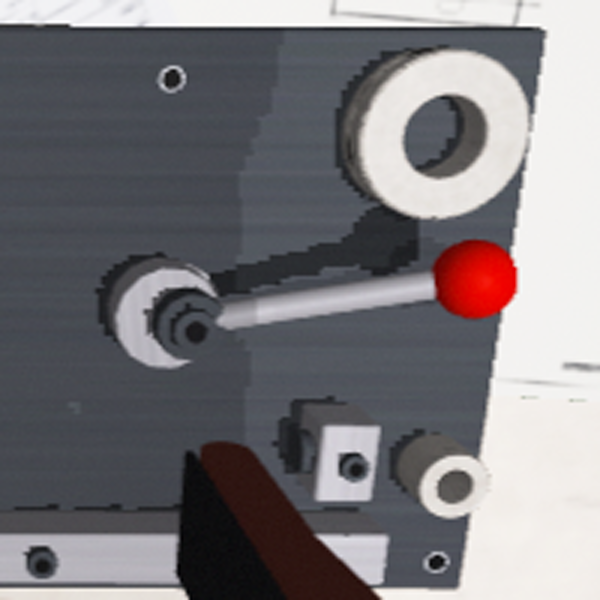

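```bash
cat > m2.py <<'E'
from h import *
np.set_printoptions(precision=2,suppress=True)
T1=np.load("w1.npy")
L=lambda u,v:((u+.5)/3-.5+155,(v+.5)/3-.5+130); Rr=lambda u,v:((u+.5)/3-.5+365,(v+.5)/3-.5+130)
q,r=fit([atz("wrist",p,12,T1) for p in [L(25,24),Rr(545,28),Rr(460,588)]],[(-100,-185),(-100,155),(85,155)]);print("fix",q,r)
qb,rb=fit([atz("wrist",L(*p),32,T1) for p in [(298,148),(556,235),(505,384),(250,303)]],[(-25,-40),(-25,40),(25,40),(25,-40)]);print("block",qb,rb)
def inv(p,f):
    c,s=np.cos(f[2]),np.sin(f[2]);d=np.array(p)[:2]-f[:2];return np.array([c*d[0]+s*d[1],-s*d[0]+c*d[1]])
for f in (q,FX):
  print("fence base",[inv(atz("wrist",p,12,T1),f) for p in (L(85,506),L(480,507),Rr(60,509))])
  print("block",inv(qb,f),qb[2]-f[2])
  b=tri([("wrist",Rr(476,279),T1),("top",tc(115,267),None)]);print("ball",b,inv(b,f),inv(atz("wrist",Rr(476,279),53,T1),f))
  print("ring",inv(atz("wrist",Rr(446,134),27,T1),f),"bush",inv(atz("wrist",Rr(453,488),30,T1),f))
E
python3 m2.py
```

```text
fix [584.54   3.08  -0.11] [[-0.41 -1.73]
 [-0.35  1.41]
 [ 0.76  0.33]]
block [545.8  -65.55  -0.43] [[-1.01 -0.7 ]
 [-0.31  1.23]
 [ 0.87 -0.11]
 [ 0.44 -0.42]]
fence base [array([  54.84, -181.2 ]), array([ 54.87, -50.9 ]), array([55.42, 18.42])]
block [-31.09 -72.42] -0.3262723001084382
ball [563.52 128.23  55.17] [-34.44 122.14] [-34.24 123.41]
ring [-70.52 121.85] bush [ 39.23 137.76]
fence base [array([  54.37, -179.81]), array([ 54.58, -49.51]), array([55.23, 19.81])]
block [-31.41 -70.91] -0.32767663365806976
ball [563.52 128.23  55.17] [-34.48 123.66] [-34.28 124.93]
ring [-70.56 123.42] bush [ 39.21 139.18]
```

```bash
sed -i 's/^FX=.*/FX=np.array([584.7,2.3,-0.1085])/' h.py
cat >> h.py <<'E'
def inv(p,f=None):
    f=FX if f is None else f
    c,s=np.cos(f[2]),np.sin(f[2]);d=np.array(p)[:2]-f[:2];return np.array([c*d[0]+s*d[1],-s*d[0]+c*d[1]])
def rep(tag=""):
    s=env.read_state();p=s["tool_pos"];print(tag,round(s["time_s"],2),"tip f",inv(p).round(1),round(p[2]-80-12,1),"F",s["force"].round(1),"w",round(s["width"],1));return s
E
python3 - <<'E'
from h import *
import cv2
set_gripper(45); rep("g")
env.move_l(T(-92,-74,60),rot=Q(0),rate=250); rep()
env.move_l(T(-92,-74,6),rate=150); rep()
print(env.move_l(T(-25,-74,6),rate=90,f_stop=10)); rep()
print(env.move_l(T(3,-74,6),rate=40,f_stop=8)); s=rep()
im=viewer.camera("wrist"); cv2.imwrite("pics/w2.png",im)
im=viewer.camera("top"); cv2.imwrite("pics/t2.png",cv2.resize(im[170:290,240:440],None,fx=4,fy=4,interpolation=cv2.INTER_CUBIC)); rep()
E
```

```text
g 3.42 tip f [-40.  -40.8] 198.0 F [0.1 0.2 0.9] w 44.8
 4.17 tip f [-91. -74.] 60.6 F [0.2 0.5 0.1] w 45.0
 4.68 tip f [-91.3 -73.9] 6.7 F [ 0.1  0.6 -0.7] w 44.8
False
 5.58 tip f [-25.4 -74. ] 5.9 F [-0.3  1.4  1. ] w 44.8
True
 6.09 tip f [ -6.4 -74. ] 5.5 F [ 0.3 -0.7 -0.3] w 45.3
 6.19 tip f [ -6.8 -74. ] 5.3 F [-0.2 -0.   0.1] w 44.9
```

View pics/w2.png

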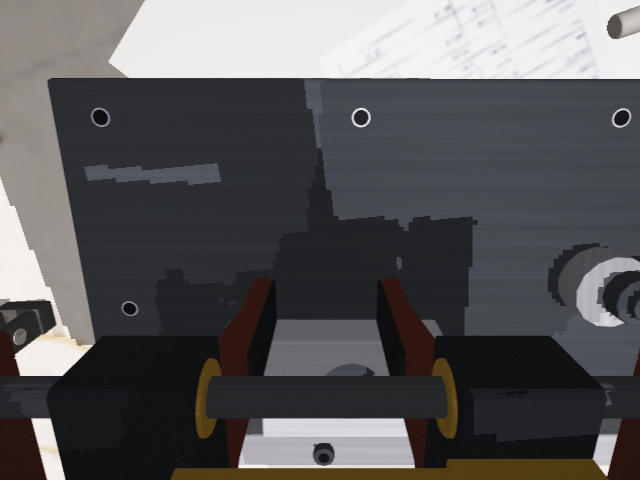

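View pics/t2.png

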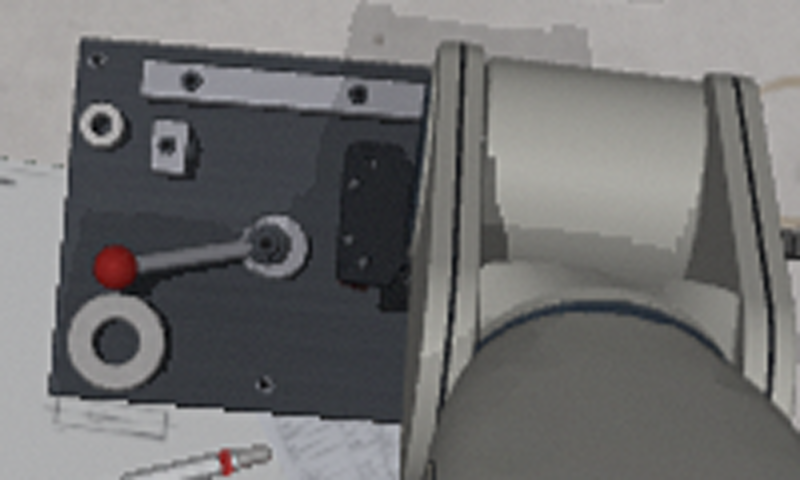

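```bash
python3 - <<'E'
from h import *
import cv2
print(env.move_l(T(3,-74,6),rate=25,f_stop=15)); s=rep()
env.move_l(T(-40,-74,6),rate=150);
env.move_l(T(-60,-74,120),rate=300);
s=rep();np.save("w3.npy",wT(s))
im=viewer.camera("wrist"); cv2.imwrite("pics/w3.png",im)
E
```

```text
True
 6.48 tip f [ -5.9 -73.9] 4.8 F [-0.4  0.8 -0.8] w 45.0
 7.39 tip f [-58.8 -74. ] 121.0 F [ 0.3 -0.2 -0.4] w 45.0
```

View pics/w3.png

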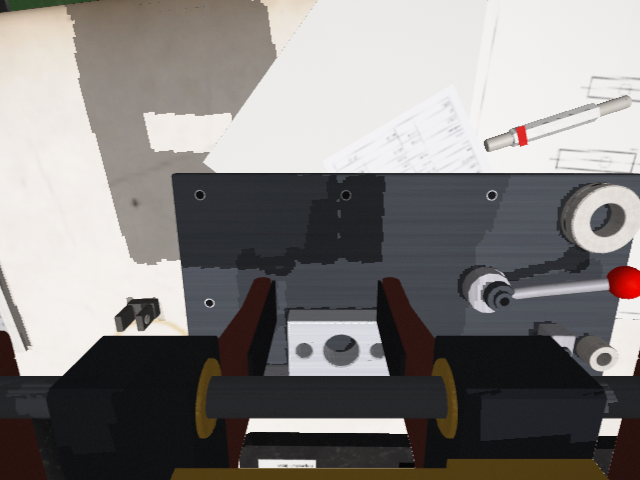

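```bash
python3 - <<'E'
from h import *
T3=np.load("w3.npy")
for p in [(288,322),(377,321),(290,376)]: print(inv(atz("wrist",p,32,T3)))
E
python3 -c "
import cv2
im=cv2.imread('pics/w3.png');cv2.imwrite('pics/w3c.png',cv2.resize(im[290:390,220:420],None,fx=4,fy=4))"
```

```text
[   6.25118382 -101.01728956]
[  5.40824985 -35.61227766]
[  52.29691793 -100.68683661]
```

View pics/w3c.png

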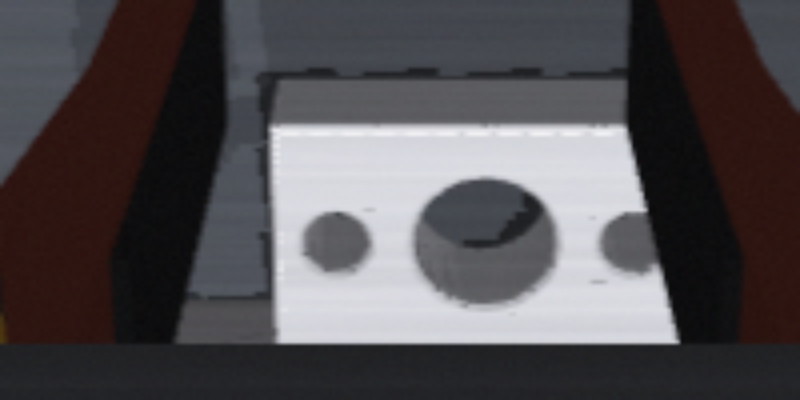

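```bash
python3 - <<'E'
from h import *
import cv2
set_gripper(0); rep("g")
env.move_l(T(30,-132,40),rate=250)
env.move_l(T(30,-132,6),rate=120); rep()
print(env.move_l(T(30,-20,6),rate=60,f_stop=12)); s=rep()
im=viewer.camera("wrist"); cv2.imwrite("pics/w4.png",im);np.save("w4.npy",wT(s))
im=viewer.camera("top"); cv2.imwrite("pics/t4.png",cv2.resize(im[170:290,240:440],None,fx=4,fy=4,interpolation=cv2.INTER_CUBIC)); rep()
E
```

```text
g 8.25 tip f [-60. -74.] 120.1 F [-0.4 -0.8  0.6] w 0.5
 9.37 tip f [  29.6 -131.6] 6.3 F [ 0.4 -0.2  0.5] w 0.1
False
 11.38 tip f [ 29.9 -20.1] 5.8 F [ 0.3 -1.1  0.9] w 0.5
 11.48 tip f [ 29.9 -20. ] 5.8 F [ 0.1 -0.3 -0.3] w 0.1
```

View pics/w4.png

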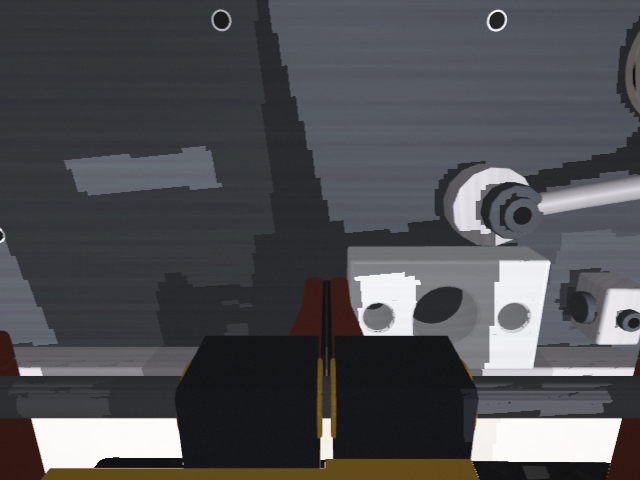

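View pics/t4.png

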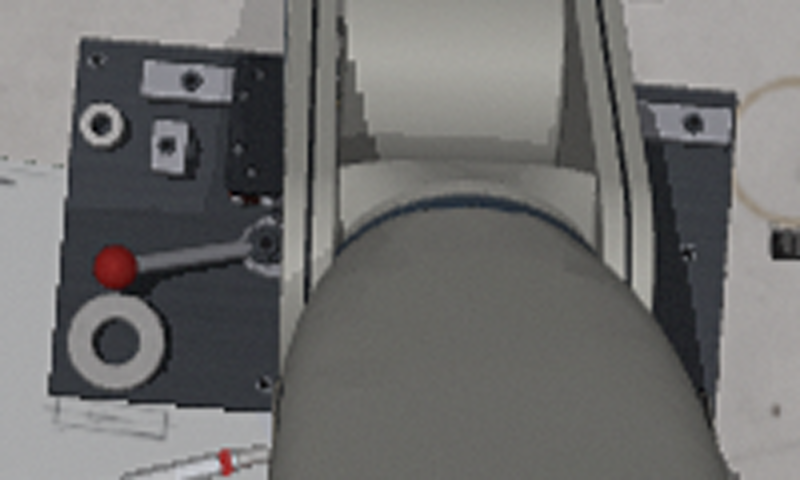

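```bash
python3 - <<'E'
from h import *
import cv2
print(env.move_l(T(30,6,6),rate=30,f_stop=12)); s=rep()
im=viewer.camera("wrist"); cv2.imwrite("pics/w5.png",im);np.save("w5.npy",wT(s))
E
```

```text
True
 12.17 tip f [29.9  0.7] 5.8 F [ 0.1 -2.7  1.8] w 0.5
```

View pics/w5.png

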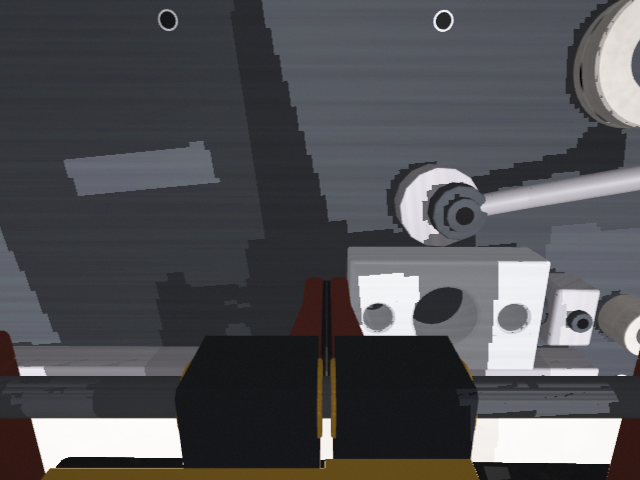

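```bash
python3 - <<'E'
from h import *
import cv2
env.move_l(T(30,-15,6),rate=100)
env.move_l(T(30,-25,60),rate=250)
p=T(-30,60,190)
env.move_l(p,rot=Q(-np.radians(20)),rate=250)
s=rep();print(s["qpos"].round(2))
im=viewer.camera("wrist"); cv2.imwrite("pics/w6.png",im);np.save("w6.npy",wT(s))
E
```

```text
13.71 tip f [-30.5  59.8] 188.7 F [ 0.1 -0.6 -0.7] w 0.2
[ 0.09  0.36  1.78 -0.    1.   -1.02]
```

View pics/w6.png

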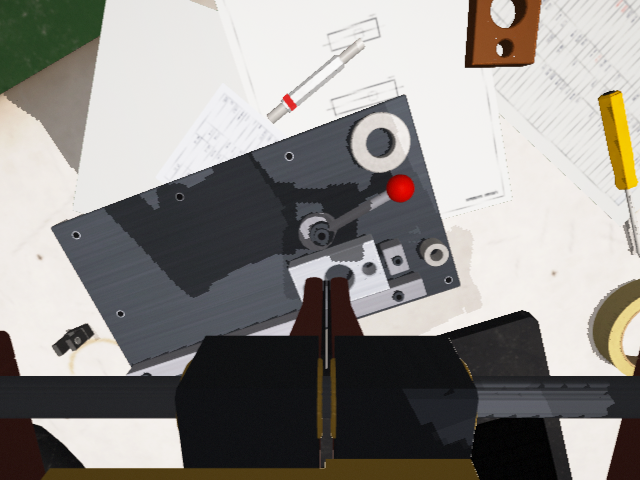

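```bash
python3 -c "
import cv2
im=cv2.imread('pics/w6.png');cv2.imwrite('pics/w6c.png',cv2.resize(im[160:310,270:470],None,fx=4,fy=4,interpolation=cv2.INTER_CUBIC))
from h import *
T6=np.load('w6.npy');b=atz('wrist',(400,188),53,T6);print(inv(b), inv(b)-[-16,50])
print(tri([('wrist',(400,188),T6),('top',tc(115,267),None)]))
"
```

```text
[-33.87694121 123.34625978] [-17.87694121  73.34625978]
[563.84711871 128.1978785   55.30003755]
```

View pics/w6c.png

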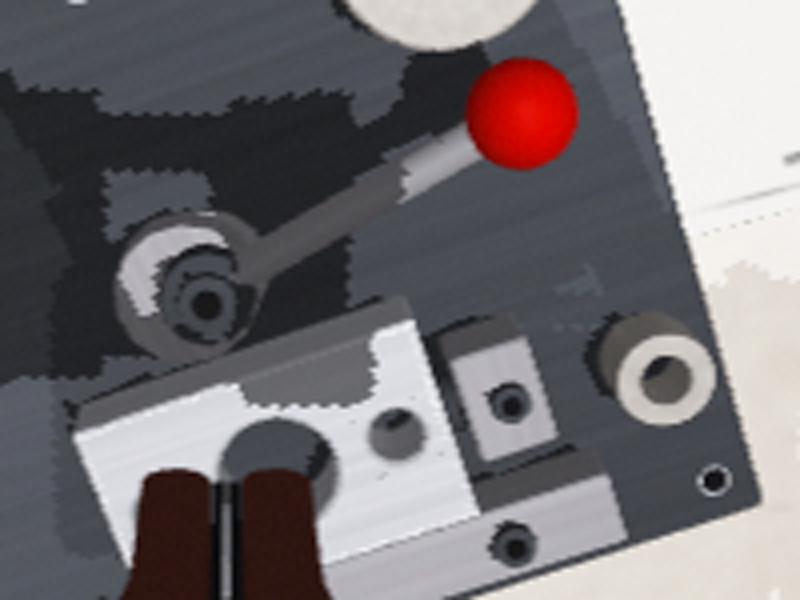

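```bash
python3 -c "
from h import *
T6=np.load('w6.npy')
g=lambda u,v:((u+.5)/4-.5+270,(v+.5)/4-.5+160)
for n,p,z in [('block -x+y',(416,320),32),('block +x+y',(480,516),32),('block -x-y',(74,432),32),('stop -x-y',(450,355),32),('stop +x-y',(484,460),32),('fence end top',(603,475),30)]: print(n,inv(atz('wrist',g(*p),z,T6)).round(1))
"
```

```text
block -x+y [ 6.4 91.1]
block +x+y [55.3 90.4]
block -x-y [ 5.3 11.7]
stop -x-y [16.5 95.6]
stop +x-y [42.6 95.3]
fence end top [ 56.1 119.4]
```

```bash
cat >> h.py <<'E'
PIV=np.array([-16,50.]); NA=np.radians(250); NV=np.array([np.cos(NA),np.sin(NA)]); LV=np.array([np.cos(NA-np.pi/2),np.sin(NA-np.pi/2)])
def lev(th,back=0):  # tip centre for lever direction th (fixture), shifted 2 mm outward along face
    c=PIV+75*np.array([np.cos(th),np.sin(th)])-(11+9.5+back)*NV
    return c+2*LV
E
python3 - <<'E'
from h import *
import cv2
print("LV",LV)
q=Q(-np.radians(20)); th0=1.805
p=lev(th0,9); print(p)
env.move_l(T(*p,75),rot=q,rate=250)
env.move_l(T(*p,32),rate=120); rep()
ths=np.linspace(th0,2.3,4)
for th in ths:
    env.move_l(T(*lev(th),32),rate=70); s=rep(f"{th:.2f}")
im=viewer.camera("wrist"); cv2.imwrite("pics/w7.png",im);np.save("w7.npy",wT(s))
E
```

```text
LV [-0.93969262  0.34202014]
[-25.19492645 151.3574315 ]
 15.01 tip f [-24.9 151. ] 32.5 F [-0.2  0.4  0. ] w 0.7
1.80 15.28 tip f [-28.2 142.5] 32.7 F [ 0.6 -0.7 -0.1] w 0.4
1.97 15.61 tip f [-40.6 138.9] 32.1 F [ 0.3  0.1 -0.1] w 0.6
2.13 15.93 tip f [-51.2 133.1] 32.0 F [-1.1  0.4  0.8] w 0.4
2.30 16.26 tip f [-61.2 125.4] 31.9 F [ 0.3  0.2 -0.1] w 0.2
```

View pics/w7.png

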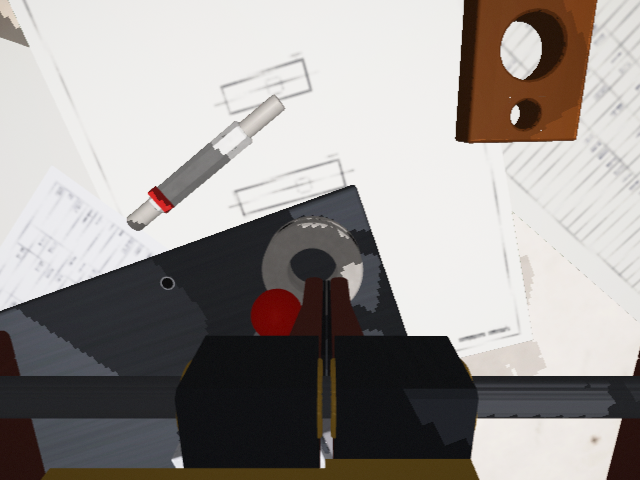

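```bash
python3 - <<'E'
from h import *
import cv2
for th in np.linspace(2.3,3.3,7)[1:]:
    env.move_l(T(*lev(th),32),rate=70); s=rep(f"{th:.2f}")
e=lev(3.40)+7*np.array([-np.sin(3.4),np.cos(3.4)])
print(env.move_l(T(*e,32),rate=30,f_stop=22)); s=rep("end"); print(lev(3.4),e)
im=viewer.camera("wrist"); cv2.imwrite("pics/w8.png",im);np.save("w8.npy",wT(s))
E
```

```text
2.47 16.63 tip f [-69.9 116.4] 32.0 F [0.4 0.1 0.4] w 0.6
2.63 16.96 tip f [-76.7 106. ] 32.0 F [-0.3  0.5  0.8] w 0.4
2.80 17.28 tip f [-81.8  94.6] 32.0 F [-0.2  0.1 -0.1] w 0.3
2.97 17.61 tip f [-84.9  82.5] 32.0 F [ 0.5 -0.5 -0.7] w 0.3
3.13 17.93 tip f [-85.9  70. ] 32.0 F [-0.2 -0.3  0. ] w 0.7
3.30 18.26 tip f [-84.9  57.6] 32.0 F [-0.7  1.2  0.4] w 0.4
True
end 18.67 tip f [-83.   49.2] 31.9 F [-0.5  9.3  3.2] w 0.3
[-83.37783675  50.78215636] [-81.58904903  44.01456901]
```

View pics/w8.png

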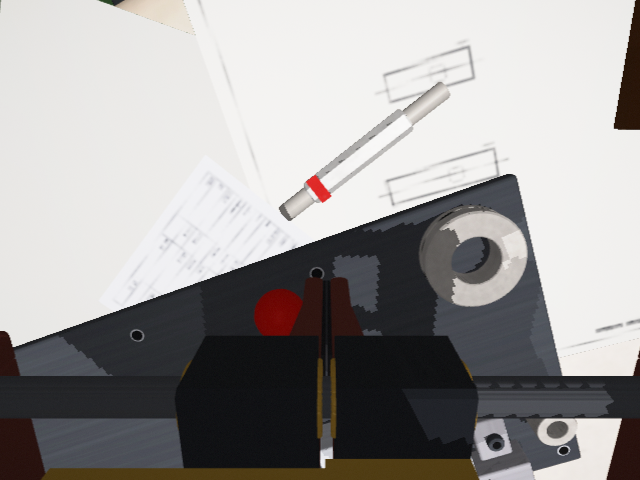

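```bash
python3 - <<'E'
from h import *
import cv2
e=lev(3.40)+9*np.array([-np.sin(3.4),np.cos(3.4)])
print(env.move_l(T(*e,32),rate=20,f_stop=25)); s=rep("end")
env.move_l(T(*lev(3.4,15),32),rate=100); rep()
env.move_l(T(*lev(3.4,15),120),rate=200)
p=T(-70,60,190); env.move_l(p,rot=Q(0),rate=250)
s=rep(); im=viewer.camera("wrist"); cv2.imwrite("pics/w9.png",im);np.save("w9.npy",wT(s))
cv2.imwrite("pics/w9c.png",cv2.resize(im[100:350,200:520],None,fx=2.4,fy=2.4,interpolation=cv2.INTER_CUBIC))
E
```

```text
True
end 18.99 tip f [-82.8  48.8] 31.9 F [-0.  10.9  2.8] w 0.5
 19.32 tip f [-78.   65.1] 32.0 F [ 0.3 -0.2 -0.2] w 0.2
 20.41 tip f [-70.7  59.8] 188.4 F [-0.7 -0.3 -0.2] w 0.3
```

View pics/w9.png

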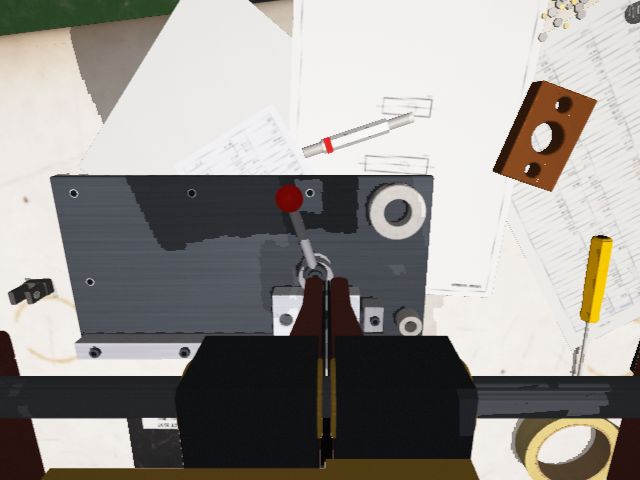

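View pics/w9c.png

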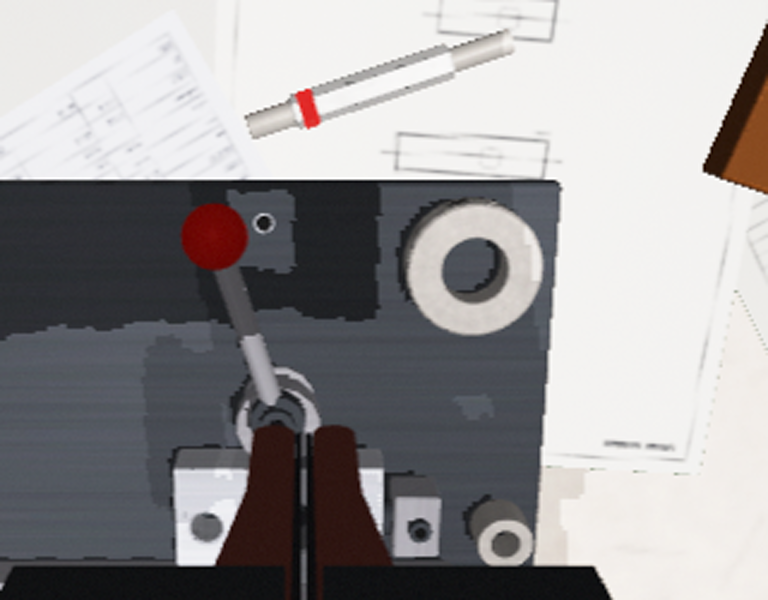

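```bash
python3 - <<'E'
from h import *
import cv2
T9=np.load('w9.npy'); b=inv(atz('wrist',(289,198),53,T9)); d=b-PIV; print(b,np.hypot(*d),np.arctan2(d[1],d[0])%(2*np.pi)-1.66+0)
env.move_l(T(-200,60,200),rate=250); 
j=env.read_state()["qpos"].copy(); j[0]+=0.9; env.move_joints(j)
rep()
im=viewer.camera("top"); cv2.imwrite("pics/t10.png",cv2.resize(im[170:290,240:440],None,fx=4,fy=4,interpolation=cv2.INTER_CUBIC))
im=viewer.camera("scene"); cv2.imwrite("pics/s10.png",cv2.resize(im[190:340,210:430],None,fx=3.6,fy=3.6,interpolation=cv2.INTER_CUBIC))
E
```

```text
[-88.15102246  31.55344718] 74.47177554353453 1.7318967358372934
 22.45 tip f [-441.4  312. ] 199.8 F [-0.8 -0.3  0.3] w 0.2
```

View pics/t10.png

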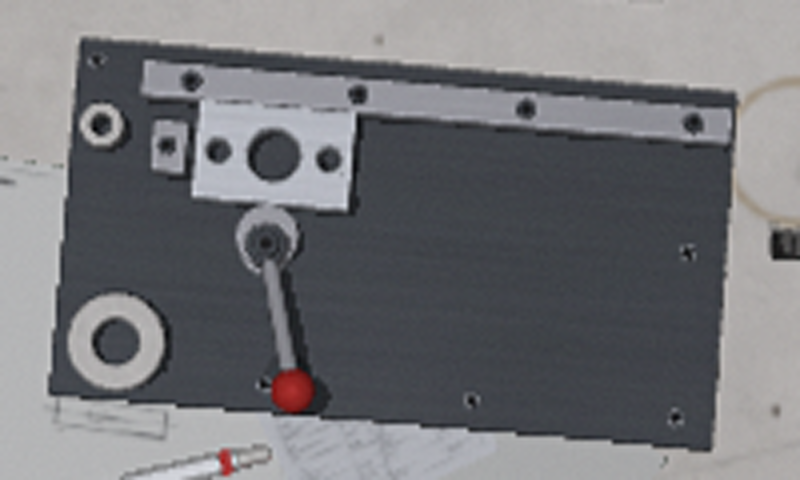

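View pics/s10.png

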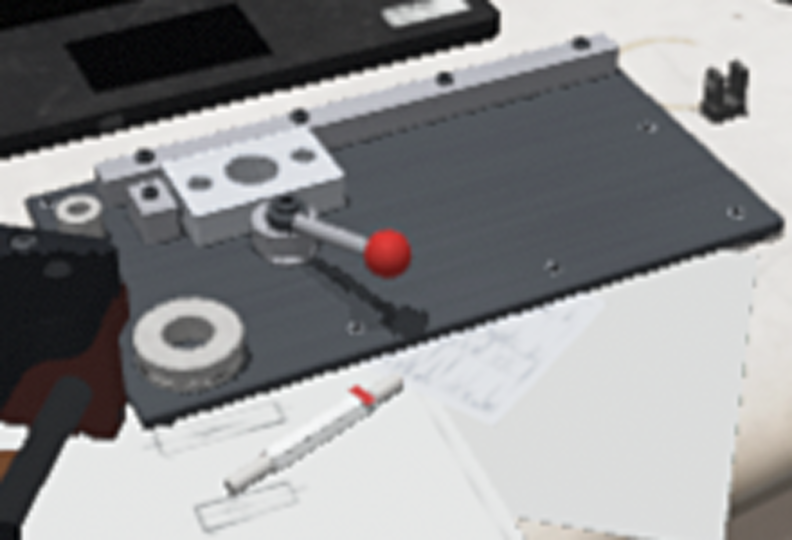

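```bash
python3 - <<'E'
from h import *
f=np.array([585.14,1.66,-0.107])
for n,p,z in [("b++",(203,99),32),("b+-",(356,114),32),("b--",(349,212),32),("b-+",(192,198),32),("stop -x-y",(186,176),32),("ball",(292,390),53)]:
    print(n,inv(atz("top",tc(*p),z),f).round(1))
q,r=fit([atz("top",tc(*p),32) for p in [(203,99),(356,114),(349,212),(192,198)]],[(25,40),(25,-40),(-25,-40),(-25,40)])
print(inv(q,f),q[2],r)
d=inv(atz("top",tc(292,390),53),f)-PIV;print(np.arctan2(d[1],d[0])%6.2832-1.66)
T9=np.load('w9.npy')
g=lambda u,v:((u+.5)/2.4-.5+200,(v+.5)/2.4-.5+100)
for p in [(174,467),(384,467),(393,497),(440,497)]: print(inv(atz('wrist',g(*p),32,T9)).round(1))
E
```

```text
b++ [55.4 88.4]
b+- [54.1 10.7]
b-- [ 4.2 10.3]
b-+ [ 4.8 89.7]
stop -x-y [15.7 93.7]
ball [-88.   31.5]
[29.62226729 49.78138691] -0.11835835527005956 [[-0.18627845  1.12293501]
 [-0.04576458 -1.22223354]
 [-0.04661844 -0.22158651]
 [ 0.27866148  0.32088503]]
1.7329662404683333
[ 4.4 11.8]
[ 4.6 91. ]
[17.  94.7]
[ 17.1 112.6]
```

```bash
python3 - <<'E'
from h import *
env.hold(0.3); s=rep(); print(workorder.sign_off())
E
```

```text
22.85 tip f [-441.8  311.8] 200.0 F [-0.6 -0.   0.3] w 0.4
the job is handed in; nothing more can be done
None
```

The block is clamped home in the fixture and the job was handed in at 22.9 s. I never lifted the block.

1. **Fence:** I pushed the block square against the fence with the two spread fingers. The force stop tripped within about 1 mm of the expected position.
2. **End stop:** With the fingers closed, I slid the block along the fence through the cam gap. It stopped on a 12 N contact rise, and the wrist camera then put its leading face at y ≈ 90–91 mm, where 90 is home.
3. **Cam:** I pushed the ball round in an arc until the lever met a firm stop. A second push at up to 25 N moved it only another 0.4 mm.

**Last checks**
- **Block:** the top view puts its centre at fixture (29.6, 49.8) mm, against a target of (30, 50). It is within about 0.01 rad of square.
- **Lever:** both the wrist and top views give about 1.73 rad, against 1.745 fully closed. The difference of about 0.013 rad (1 mm at the ball) is within the camera error. I take it as closed because of the firm stop.
- **Other items:** the steel bush, ring gauge, plug gauge and fork end look unmoved in the last views. I compared them by eye and did not re-measure them.
- **Robot:** the arm is parked well clear, with the fingertips about 200 mm above the base plate and reading no contact force.

The separate views of the fixture's position disagreed by 1–3 mm, so I used an average and relied on contact for the final positions.

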